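Uncover the inspection canister

ROBOT

A 6-joint arm with a two-finger parallel gripper is mounted at the origin on the work surface. World frame = base frame: x ahead of the robot, y to its left, z up, the work surface at z = 0. Lengths are in m, angles in degrees, forces in N, time in s.
With the tool pointing down it reaches from about 0.4 to 0.825 m from the base axis. Payload 7 kg.
Tool frame: the origin (TCP) lies midway between the tips of the shut fingers; the grasp point (between the pads) lies r.pinch_z behind it (r.pinch_z is the distance from the TCP to the grasp point, in m); z points along the fingers, y is the line along which they close (so a half turn about z gives the same grasp; the last joint's range is limited). The gripper opens to 88 mm and grips with 3 to 60 N. Pads are 19 mm wide; open, the fingers measure 130 mm over their backs; the gripper's body (78 mm by 193 mm) begins 47 mm behind the grasp point.
Start: joints at [-52.936, 20.546, 0.682, 0, -70.136, -16.507], TCP at [0.237, -0.632, 0.227] pointing down, gripper open.
Joint ranges: [-176.03, 176.03], [-82.01, 121.73], [-58.28, 71.71], [-173.87, 95.51], [-174.79, -0.11], [-173.66, 173.66]. Speed limits (degrees/s): [136.94, 136.94, 172.46, 180, 180, 180].

INTERFACE

Orientations are given as [roll, pitch, yaw] about the fixed x, y, z axes, in that order (R = Rz(yaw) Ry(pitch) Rx(roll)).
In Python, from plant import r, optics, job gives the robot as it stands.
- The arm moves only by the shell command python3 -m crank 'ROWS' [FORCE]. ROWS is JSON, a list of rows, each an object with "xyz": the shift along the tool's x, y, z in units of 30 mm (1.0 is 30 mm), a list of three; "delta_rot": the turn, a rotation vector about the tool's x, y, z in degrees, a list of three; "claw": the closure, from 0 (fully open) to 1 (shut). A call has 1 to 20 rows; each row is the pose to reach, as a shift and turn from the pose commanded when the call began, along the tool's axes at that moment; what a row does not reach only later rows make up. A row lasts 1/8 s, in which the tool goes at most 62.5 mm and 10.7 degrees, less where a joint would pass 70% of its speed; a pose out of reach is approached as far as the arm can. A call with a gripper value outside its range is refused whole. The fingers move at their own pace and stop on an object; FORCE is the grip in N (left out, the last holds). Time passes only in rows, so rows that repeat a pose let the fingers close. It gives the time, the measured TCP pose, the force, the opening and the grip force at its end, in the units of the state.
- r.get_state(): the state, without advancing time (a new reading comes with each control period).
- optics.capture(name): name is "scene" or "top" or "wrist"; returns a dict with "img" (384x512x3 uint8, blue, green, red), "fovy" (degrees; the focal length in pixels is half the picture's height over the tangent of half this angle, whatever the lens; pixels are square), "cx", "cy" (the principal point, pixels), "eye" and "rotation" of the camera in the world; the wrist camera has in their place "hand_eye" (4x4, takes a point from camera to tool coordinates, whose origin is the TCP and whose axes are the flange's). Camera axes: x right, y up, looking along -z (the intrinsics and any distortion apply to the point x, -y, -z); pixel columns grow to the right and rows downward; lengths in m; the calibration is good to about 2 mm. The wrist camera is an equidistant fisheye: a pixel r from the principal point sees the ray r / f radians off the axis. A picture is of the moment at which its call begins: read the wrist's pose just before it. There is no depth.
- job.close_job(): hands the job in; it is judged then, once.
The state is a dict: "time_s": time; "joints": joint angles; "qd": joint speeds; "joint_torque": joint torques, N m; "tcp_pos": TCP position; "eef_rot": TCP orientation; "contact_force": force on the tool from outside, world axes, zero at the start; "moment": the same for the moment, N m; "gripper_width": finger opening in m; "gripper_force": force on a finger pad.
Only numpy, scipy, OpenCV 4.12 (cv2) and the standard library are available. Lean on these libraries where they do the work, as an engineer would, in place of code of your own. Each camera call takes 0.05 s, during which the arm holds its last target. There are 200 camera calls.

TASK

At the inspection bench, lift the lid with the yellow knob off its steel canister and set it down gently on the blue mat, knob up, lying flat and wholly on the mat; then let go of it. Leave its canister standing where it is, and leave the lid with the red knob in place on the other canister.

Things in the scene. Friction and masses are not known exactly. Their poses are not given: they have to be found in the camera images.
- lid: Loose round metal lid with yellow knob, 0.14-0.28 kg. From below: plug 100 mm wide, 8 high, inside the canister's mouth with 6 mm play; plate 128 wide, 5 thick, resting on the rim; dark neck 18 wide, 10 high; yellow cylindrical knob 30 wide, 26 high. Origin: centre of the plug's underside, z up: plate top at 13 mm, knob from 23 to 49 mm. It stands flat on its plug. Round: yaw does not matter.
- canister: Loose open round steel canister of the yellow-knobbed lid, 120 mm across, 60 mm high, wall 4 mm, about 0.7 kg, a few pins inside. Origin: centre of its underside, on the bench; z up. With the lid on, the lid's origin is 52 mm above this one. The canister is not to be moved.
- mat: Square blue mat, fixed on the bench, 180 by 180 mm and 4 mm thick, firm. Origin: centre of its underside, on the bench; x and y along its sides, z up; its top is 4 mm above the origin.
- red_lid: The bystander: an identical lid but with a red knob, lying on an identical canister. Origin and axes as for the yellow-knobbed lid. The two canisters and the mat stand in a row across the bench, in any order. Leave it alone.
Mind the look-alikes: they are no part of the job. What is shaped like the lid but purple is not meant.

How it is judged (in metres and radians):
On the way:
1. the yellow-knobbed lid is lifted clear above the rim of its canister (z of lid in the frame of canister above 0.065 m), for 0.1 s.
At the end, for the whole second after the job is handed in: The yellow-knobbed lid lies at rest on the blue mat, knob up and flat within about 6 degrees, its centre within 28 mm of the mat's centre along each side of the mat; its canister stands upright within 30 mm of where it was; the red-knobbed lid is within 20 mm of where it was, still on its canister (x of lid in the frame of mat between -0.028 and 0.028 m and y of lid in the frame of mat between -0.028 and 0.028 m and z of lid in the frame of mat below 0.01 m and angle between each of lid, canister's own z axis and vertical below 0.1 rad and linear speed of lid below 0.02 m/s and distance of canister from where it was at the start of the episode below 0.03 m and distance of red_lid from where it was at the start of the episode below 0.02 m); the robot touches nothing.
It fails at once if the yellow-knobbed lid is dropped: it moves faster than 0.6 m/s with its underside less than 30 mm above the bench (z of lid in the frame of mat below 0.03 m and linear speed of lid above 0.6 m/s).
It fails at once if the red-knobbed lid is moved more than 20 mm (distance of red_lid from where it was at the start of the episode above 0.02 m).
It fails at once if the yellow lid's canister is tipped by more than 20 degrees (angle between canister's own z axis and vertical above 0.35 rad).
It also fails if it takes over 42 s, if anything falls off the work surface, if the arm or the gripper's body presses on something with over 40 N, if the wrist force passes 120 N, or if a joint passes its speed limit or range.

## Working session

There is one attempt and no reset: what is moved stays moved. The work goes in short steps, Python scripts to look and compute and a shell command to move; the robot and the scene stay as the last step left them, time stands still between calls to the robot, and variables do not carry over. Pictures are saved under pics/ and viewed, at most 10 in all, crops included, and the job is handed in when it is done.

```bash
mkdir -p pics; python3 - <<'E'
from plant import r,optics
import cv2,numpy as np
s=r.get_state();print(s['time_s'],s['tcp_pos'],s['eef_rot'],s['gripper_width'],r.pinch_z)
a=optics.capture('scene');b=optics.capture('top')
for n,c in(('scene',a),('top',b)):
    print({k:np.round(v,4).tolist() for k,v in c.items() if k!='img'});cv2.imwrite(f'pics/{n}0.png',c['img'])
cv2.imwrite('pics/both0.png',cv2.resize(np.vstack([a['img'],b['img']]),(400,600)))
E
```

```text
0.0 [ 0.23684379 -0.63157983  0.22561316] [ 1.79907560e+02 -7.70631447e-03 -1.59447838e+02] 0.0874916973835052 0.0188
{'fovy': 45.5561, 'cx': 252.8875, 'cy': 193.2405, 'eye': [0.7684, 0.4767, 0.9053], 'rotation': [35.1658, -0.9523, 149.8057]}
{'fovy': 45.9346, 'cx': 254.5837, 'cy': 187.8779, 'eye': [0.3528, -0.0073, 0.9439], 'rotation': [6.3054, 0.4188, -91.2835]}
```

View pics/scene0.png

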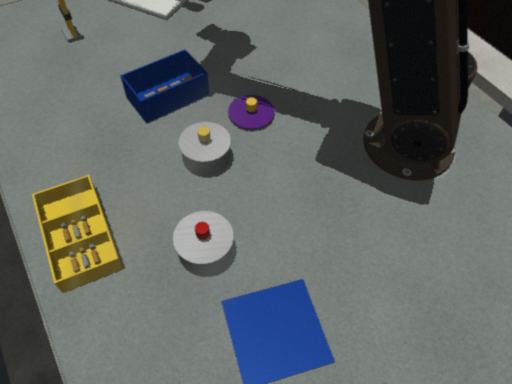

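View pics/top0.png

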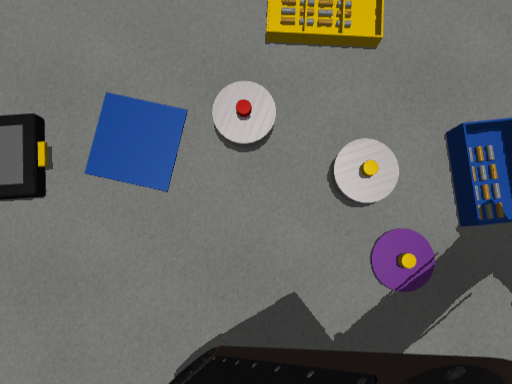

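In the top view there are three candidates. The grey steel lid with a yellow knob at (370,168) lies on a canister and fits the description. The purple disc with a yellow knob at (408,261) is the decoy, and the red-knobbed lid at (244,108) is the bystander. The mat is centred near (137,142). I'll confirm the first with a crop and measure.

```bash
cat > h.py <<'E'
import cv2,numpy as np
from scipy.spatial.transform import Rotation as R
def ray(c,u,v):
    f=c['img'].shape[0]/2/np.tan(np.radians(c['fovy'])/2)
    rot=np.array(c['rotation'],float)
    M=rot if rot.shape==(3,3) else R.from_euler('xyz',rot,degrees=True).as_matrix()
    return np.array(c['eye']),M@np.array([(u-c['cx'])/f,-(v-c['cy'])/f,-1.])
def onz(c,u,v,z):
    e,d=ray(c,u,v);return e+d*(z-e[2])/d[2]
def blobs(img,lo,hi,amin=60):
    m=cv2.inRange(cv2.cvtColor(img,cv2.COLOR_BGR2HSV),lo,hi)
    n,l,st,ce=cv2.connectedComponentsWithStats(m)
    return [(ce[i],st[i],(l==i).astype(np.uint8)) for i in range(1,n) if st[i][4]>=amin]
E
python3 - <<'E'
from h import *
from plant import optics
caps={}
for n in('scene','top'):
    c=caps[n]=optics.capture(n);print(n)
    for k,lo,hi,z in(('yel',(20,120,100),(35,255,255),.088),('red',(0,150,90),(6,255,255),.088),('blue',(105,150,80),(125,255,255),.004)):
        for ce,st,m in blobs(c['img'],lo,hi):
            p=onz(c,*ce,z);o=[]
            if k=='blue':
                b=cv2.boxPoints(cv2.minAreaRect(cv2.findContours(m,0,2)[0][0]))
                o=[onz(c,*q,z)[:2].round(3).tolist() for q in b]
            print(k,ce.round(1),st[4],p[:2].round(4),o)
im=caps['top']['img']
# steel lid disc in top view
hs=cv2.cvtColor(im,cv2.COLOR_BGR2HSV)
m=((hs[...,1]<30)&(hs[...,2]>140)).astype(np.uint8)
for cn in cv2.findContours(m,0,2)[0]:
    if cv2.contourArea(cn)>1000:
        (u,v),rad=cv2.minEnclosingCircle(cn);print('disc',u,v,rad,onz(caps['top'],u,v,.065),np.linalg.norm(onz(caps['top'],u+rad,v,.065)-onz(caps['top'],u-rad,v,.065)))
cv2.imwrite('pics/crop.png',cv2.resize(im[120:300,310:450],None,fx=3,fy=3,interpolation=cv2.INTER_CUBIC))
E
```

```text
scene
yel [251.1 101.3] 76 [ 0.3271 -0.264 ] []
yel [203.1 131. ] 83 [ 0.4792 -0.2322] []
yel [ 76.1 231.5] 3924 [ 0.8306 -0.11  ] []
red [201.7 227.7] 131 [0.6032 0.0091] []
blue [157.5  85.4] 426 [ 0.484  -0.5279] [[0.56, -0.621], [0.321, -0.648], [0.348, -0.507], [0.574, -0.49]]
blue [275.8 333.1] 7906 [0.5673 0.2514] [[0.631, 0.138], [0.439, 0.184], [0.501, 0.357], [0.672, 0.311]]
top
yel [326.4  18.3] 2993 [ 0.782  -0.1529] []
yel [ 41.  153.1] 174 [0.5244 0.4062] []
yel [370.2 167.3] 191 [ 0.4819 -0.2245] []
yel [408.2 260.3] 180 [ 0.3052 -0.2862] []
red [243.1 106.7] 175 [0.6063 0.0156] []
blue [136.  141.6] 7001 [0.5611 0.2459] [[0.497, 0.354], [0.675, 0.316], [0.627, 0.138], [0.452, 0.18]]
blue [489.7 165.4] 1944 [ 0.4926 -0.4953] [[0.595, -0.447], [0.593, -0.548], [0.38, -0.53], [0.382, -0.432]]
disc 366.0934143066406 170.09339904785156 32.885108947753906 [ 0.48000407 -0.22196986  0.065     ] 0.12847084125969474
disc 243.64804077148438 111.33672332763672 31.85944938659668 [0.60372584 0.01528485 0.065     ] 0.12678711466739817
```

View pics/crop.png

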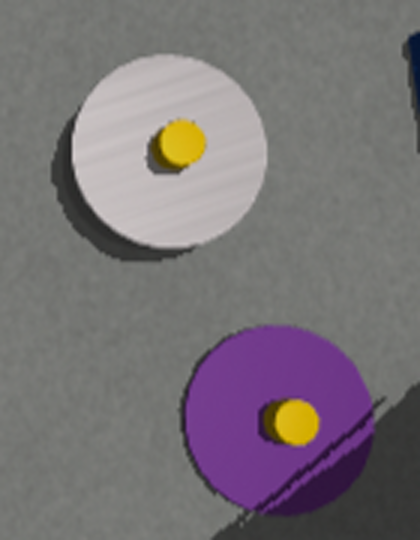

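The crop confirms it: the upper disc is the steel lid with a yellow knob on a canister, and the lower purple one is the decoy. The lid is at about (0.480,-0.224) and the mat centre at (0.562,0.247). Next I move above the lid at the current height.

```bash
python3 -m crank '[{"xyz":[-2,1.6,0],"delta_rot":[0,0,0],"claw":0},{"xyz":[-4,3.2,0],"delta_rot":[0,0,0],"claw":0},{"xyz":[-5.5,4.4,0],"delta_rot":[0,0,0],"claw":0},{"xyz":[-7,5.6,0],"delta_rot":[0,0,0],"claw":0},{"xyz":[-8.5,6.8,0],"delta_rot":[0,0,0],"claw":0},{"xyz":[-10,8,0],"delta_rot":[0,0,0],"claw":0},{"xyz":[-11.3,9.1,0],"delta_rot":[0,0,0],"claw":0},{"xyz":[-12,9.6,0],"delta_rot":[0,0,0],"claw":0},{"xyz":[-12.4,9.9,0],"delta_rot":[0,0,0],"claw":0},{"xyz":[-12.4,9.9,0],"delta_rot":[0,0,0],"claw":0},{"xyz":[-12.4,9.9,0],"delta_rot":[0,0,0],"claw":0},{"xyz":[-12.4,9.9,0],"delta_rot":[0,0,0],"claw":0}]'
cat >> h.py <<'E'
def wray(c,s,u,v):
    f=c['img'].shape[0]/2/np.tan(np.radians(c['fovy'])/2)
    x,y=u-c['cx'],v-c['cy'];rr=np.hypot(x,y)+1e-9;t=rr/f
    d=np.array([np.sin(t)*x/rr,-np.sin(t)*y/rr,-np.cos(t)])
    T=np.array(c['hand_eye']);Rt=R.from_euler('xyz',s['eef_rot'],degrees=True).as_matrix()
    return Rt@T[:3,3]+np.array(s['tcp_pos']),Rt@T[:3,:3]@d
def wonz(c,s,u,v,z):
    e,d=wray(c,s,u,v);return e+d*(z-e[2])/d[2]
E
python3 - <<'E'
from h import *
from plant import r,optics
s=r.get_state();c=optics.capture('wrist');cv2.imwrite('pics/w1.png',c['img'])
print(s['joints'],s['tcp_pos'],s['eef_rot'],c['fovy'],c['cx'],c['cy'],np.round(c['hand_eye'],3).tolist())
for ce,st,m in blobs(c['img'],(20,120,80),(35,255,255)):
    print(ce,st,wonz(c,s,*ce,.095))
E
```

```text
time_s: 1.7
tcp_pos: [0.4805, -0.2241, 0.2266]
eef_rot: [180.0, -0.0, -159.5]
contact_force: [-0.1, -0.1, -1.3]
gripper_width: 0.0876
gripper_force: 0.0
[-3.79808570e+00  6.88477313e+00 -1.75090370e+01  5.50193817e-05
 -6.56117790e+01 -6.57258208e+01] [ 0.48050184 -0.22412128  0.22655157] [ 1.79997748e+02 -5.11558608e-03 -1.59523884e+02] 65.70646984690485 258.57193850830913 191.07698749156202 [[0.001, 0.951, 0.31, 0.084], [1.0, -0.001, -0.0, 0.001], [0.0, 0.31, -0.951, -0.157], [0.0, 0.0, 0.0, 1.0]]
[194.16795866 320.61757106] [168 306  65  24 774] [ 0.68660303 -0.23657021  0.095     ]
```

View pics/w1.png

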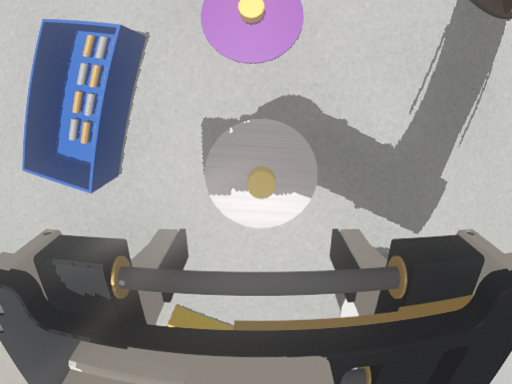

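The wrist view shows the grey lid's disc around (261,173) with its shaded yellow knob at (261,182). The purple disc is at the top and the blue bin at left. I'll project the knob and disc.

```bash
python3 - <<'E'
from h import *
from plant import r,optics
s=r.get_state();c=optics.capture('wrist')
for ce,st,m in blobs(c['img'],(15,90,50),(38,255,255),100):
    u,v=ce
    print(ce.round(1),st,wonz(c,s,*ce,.1).round(4))
a=[wonz(c,s,*p,.065) for p in((205,173),(318,173),(261,118),(261,228))]
print(np.round(a,4),(a[0]+a[1])/2,(a[2]+a[3])/2,np.linalg.norm(a[0]-a[1]),np.linalg.norm(a[2]-a[3]))
t=np.mean([(a[0]+a[1])/2,(a[2]+a[3])/2],0)-s['tcp_pos']
print('disc offset in tool',R.from_euler('xyz',s['eef_rot'],degrees=True).inv().apply(t))
E
```

```text
[251.    9.5] [238   0  26  22 477] [ 0.323  -0.2899  0.1   ]
[88.  45.6] [ 83  36  11  20 125] [ 0.4009 -0.443   0.1   ]
[94.4 75.5] [ 90  65  10  21 128] [ 0.4297 -0.4238  0.1   ]
[ 76.8 101.3] [ 73  91   9  21 122] [ 0.4616 -0.4379  0.1   ]
[ 84.9 131.9] [ 81 122   9  21 120] [ 0.4907 -0.4186  0.1   ]
[261.7 182.3] [248 167  28  31 644] [ 0.4783 -0.2209  0.1   ]
[398.9 277.1] [388 256  19  43 436] [ 0.5324 -0.0164  0.1   ]
[116.5 278.3] [110 258  16  40 295] [ 0.6589 -0.3476  0.1   ]
[318.9 317.8] [ 168  295  305   36 3214] [ 0.6203 -0.0888  0.1   ]
[[ 0.4997 -0.2802  0.065 ]
 [ 0.4553 -0.1617  0.065 ]
 [ 0.4212 -0.2429  0.065 ]
 [ 0.5406 -0.1979  0.065 ]] [ 0.47751429 -0.22095457  0.065     ] [ 0.48088312 -0.22036662  0.065     ] 0.12653619702095123 0.12760138610125982
disc offset in tool [6.61497905e-05 3.66446430e-03 1.61550122e-01]
```

The knob agrees with the disc: it is 3.5 mm off in tool +y. Descend and close.

```bash
python3 -m crank '[{"xyz":[0,0.12,1],"delta_rot":[0,0,0],"claw":0},{"xyz":[0,0.12,2],"delta_rot":[0,0,0],"claw":0},{"xyz":[0,0.12,3],"delta_rot":[0,0,0],"claw":0},{"xyz":[0,0.12,4],"delta_rot":[0,0,0],"claw":0},{"xyz":[0,0.12,4.5],"delta_rot":[0,0,0],"claw":0},{"xyz":[0,0.12,4.9],"delta_rot":[0,0,0],"claw":0},{"xyz":[0,0.12,5.1],"delta_rot":[0,0,0],"claw":0},{"xyz":[0,0.12,5.1],"delta_rot":[0,0,0],"claw":0},{"xyz":[0,0.12,5.1],"delta_rot":[0,0,0],"claw":0},{"xyz":[0,0.12,5.1],"delta_rot":[0,0,0],"claw":0}]' 25
python3 -m crank '[{"xyz":[0,0,0],"delta_rot":[0,0,0],"claw":0.4},{"xyz":[0,0,0],"delta_rot":[0,0,0],"claw":0.5},{"xyz":[0,0,0],"delta_rot":[0,0,0],"claw":0.6},{"xyz":[0,0,0],"delta_rot":[0,0,0],"claw":0.7},{"xyz":[0,0,0],"delta_rot":[0,0,0],"claw":0.8},{"xyz":[0,0,0],"delta_rot":[0,0,0],"claw":1},{"xyz":[0,0,0],"delta_rot":[0,0,0],"claw":1},{"xyz":[0,0,0],"delta_rot":[0,0,0],"claw":1},{"xyz":[0,0,0],"delta_rot":[0,0,0],"claw":1}]' 25
```

```text
time_s: 3.05
tcp_pos: [0.4801, -0.22, 0.0742]
eef_rot: [-180.0, 0.1, -159.4]
contact_force: [-0.4, 0.5, -0.8]
gripper_width: 0.0873
gripper_force: 0.0
time_s: 4.18
tcp_pos: [0.4798, -0.2199, 0.0736]
eef_rot: [-180.0, 0.0, -159.4]
contact_force: [0.4, -0.4, -0.8]
gripper_width: 0.0297
gripper_force: 25.0
```

The opening of 29.7 mm matches the 30 mm knob. Lift straight up.

```bash
python3 -m crank '[{"xyz":[0,0,-0.1],"delta_rot":[0,0,0],"claw":1},{"xyz":[0,0,-0.25],"delta_rot":[0,0,0],"claw":1},{"xyz":[0,0,-0.5],"delta_rot":[0,0,0],"claw":1},{"xyz":[0,0,-0.8],"delta_rot":[0,0,0],"claw":1},{"xyz":[0,0,-1.2],"delta_rot":[0,0,0],"claw":1},{"xyz":[0,0,-1.7],"delta_rot":[0,0,0],"claw":1},{"xyz":[0,0,-2.2],"delta_rot":[0,0,0],"claw":1},{"xyz":[0,0,-2.7],"delta_rot":[0,0,0],"claw":1},{"xyz":[0,0,-3.1],"delta_rot":[0,0,0],"claw":1},{"xyz":[0,0,-3.3],"delta_rot":[0,0,0],"claw":1},{"xyz":[0,0,-3.3],"delta_rot":[0,0,0],"claw":1},{"xyz":[0,0,-3.3],"delta_rot":[0,0,0],"claw":1}]'
python3 - <<'E'
from h import *
from plant import r,optics
s=r.get_state();a=optics.capture('scene');w=optics.capture('wrist');cv2.imwrite('pics/l2.png',cv2.resize(np.vstack([a['img'],w['img']]),(400,600)))
M=R.from_euler('xyz',s['eef_rot'],degrees=True)
print(s['tcp_pos'],M.inv().apply(np.array([.562,.247,0])-s['tcp_pos'])/.03)
E
```

```text
time_s: 5.68
tcp_pos: [0.4794, -0.2198, 0.172]
eef_rot: [180.0, -0.0, -159.5]
contact_force: [0.6, -0.0, -2.6]
gripper_width: 0.0291
gripper_force: 25.0
[ 0.47936378 -0.21982702  0.17199387] [-8.04621849 13.60049626  5.73434965]
```

View pics/l2.png

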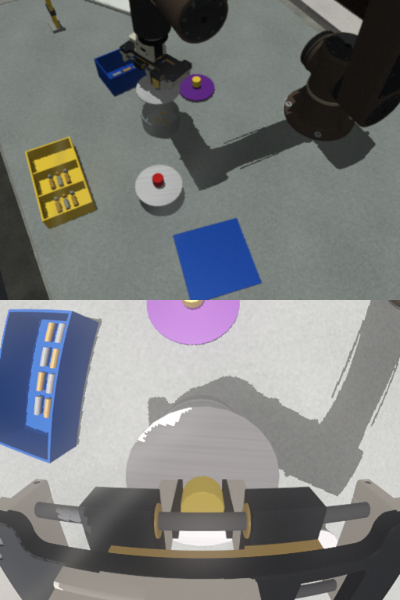

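The lid hangs level, clear of its canister (scene ~(160,92)), the canister stands, and the red lid is untouched. Carry it to above the mat.

```bash
python3 -m crank '[{"xyz":[-0.2,0.34,0],"delta_rot":[0,0,0],"claw":1},{"xyz":[-0.6,1.02,0],"delta_rot":[0,0,0],"claw":1},{"xyz":[-1.1,1.87,0],"delta_rot":[0,0,0],"claw":1},{"xyz":[-1.7,2.89,0],"delta_rot":[0,0,0],"claw":1},{"xyz":[-2.3,3.91,0],"delta_rot":[0,0,0],"claw":1},{"xyz":[-2.9,4.93,0],"delta_rot":[0,0,0],"claw":1},{"xyz":[-3.5,5.95,0],"delta_rot":[0,0,0],"claw":1},{"xyz":[-4.1,6.97,0],"delta_rot":[0,0,0],"claw":1},{"xyz":[-4.7,7.99,0],"delta_rot":[0,0,0],"claw":1},{"xyz":[-5.3,9.01,0],"delta_rot":[0,0,0],"claw":1},{"xyz":[-5.9,10.03,0],"delta_rot":[0,0,0],"claw":1},{"xyz":[-6.5,11.05,0],"delta_rot":[0,0,0],"claw":1},{"xyz":[-7.1,12.07,0],"delta_rot":[0,0,0],"claw":1},{"xyz":[-7.6,12.92,0],"delta_rot":[0,0,0],"claw":1},{"xyz":[-7.9,13.4,0],"delta_rot":[0,0,0],"claw":1},{"xyz":[-8.05,13.6,0],"delta_rot":[0,0,0],"claw":1},{"xyz":[-8.05,13.6,0],"delta_rot":[0,0,0],"claw":1},{"xyz":[-8.05,13.6,0],"delta_rot":[0,0,0],"claw":1}]'
python3 - <<'E'
from h import *
from plant import r,optics
s=r.get_state();a=optics.capture('scene');w=optics.capture('top');cv2.imwrite('pics/l3.png',cv2.resize(np.vstack([a['img'],w['img']]),(400,600)))
for ce,st,m in blobs(w['img'],(105,120,40),(125,255,255),300):
    b=cv2.boxPoints(cv2.minAreaRect(cv2.findContours(m,0,2)[0][0]));q=[onz(w,*p,.004)[:2] for p in b];print(np.round(q,3).tolist(),np.mean(q,0))
E
```

```text
time_s: 8.02
tcp_pos: [0.5625, 0.246, 0.1726]
eef_rot: [-180.0, -0.0, -159.5]
contact_force: [0.8, 0.1, -2.0]
gripper_width: 0.0293
gripper_force: 25.0
[[0.497, 0.354], [0.675, 0.317], [0.628, 0.137], [0.453, 0.177]] [0.56330455 0.24635931]
[[0.583, -0.408], [0.594, -0.548], [0.376, -0.552], [0.365, -0.415]] [ 0.47932802 -0.48078529]
```

View pics/l3.png

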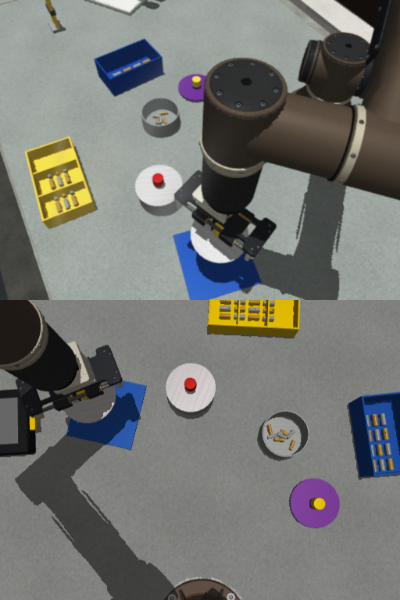

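The lid is over the mat, whose centre re-measures as (0.563,0.246). The open canister stands with its pins at top ~(285,436). A black device with a yellow tab sits near the mat at top-left (~(20,425)), so I check its height and clearance before going down.

```bash
python3 - <<'E'
from h import *
from plant import r,optics
s=r.get_state();w=optics.capture('wrist');t=optics.capture('top')
cv2.imwrite('pics/l4.png',np.hstack([w['img'],cv2.resize(t['img'][80:220,0:140],(288,288))[:, :]]) if False else w['img'])
cv2.imwrite('pics/l4.png',cv2.resize(np.hstack([w['img'],cv2.resize(t['img'][60:252,0:256],(512,384))]),(800,300)))
E
```

```text
(no output)
```

View pics/l4.png

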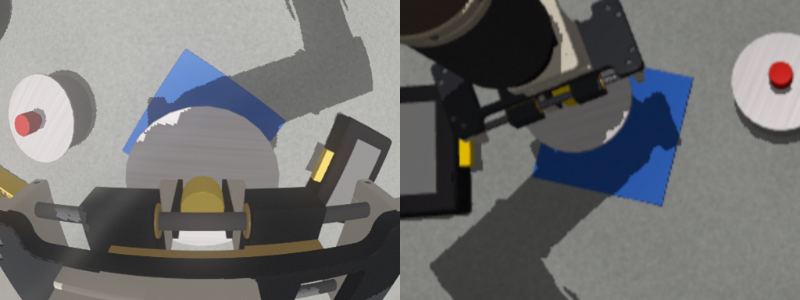

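The wrist view (left) shows the lid over the mat and the device with its yellow tab at (323,165). I triangulate the tab across both views.

```bash
python3 - <<'E'
from h import *
from plant import r,optics
s=r.get_state();w=optics.capture('wrist');t=optics.capture('top')
def tri(a,b):
    (p,d),(q,e)=a,b
    k=np.linalg.lstsq(np.c_[d,-e],q-p,rcond=None)[0];x,y=p+k[0]*d,q+k[1]*e
    return ((x+y)/2).round(3),np.linalg.norm(x-y).round(4)
print(tri(wray(w,s,413,211),ray(t,41,153)))   # tab
print(tri(wray(w,s,435,145),ray(t,46,194)), tri(wray(w,s,438,147),ray(t,44,199))) # near corner of device
for z in(0,.03,.05): print(z,wonz(w,s,438,147,z).round(3),onz(t,45,199,z).round(3),onz(t,45,114,z).round(3))
E
```

```text
(array([0.535, 0.433, 0.031]), np.float64(0.0026))
(array([0.451, 0.421, 0.031]), np.float64(0.0005)) (array([0.447, 0.44 , 0.007]), np.float64(0.0086))
0 [0.449 0.448 0.   ] [0.444 0.437 0.   ] [0.627 0.443 0.   ]
0.03 [0.452 0.427 0.03 ] [0.441 0.423 0.03 ] [0.618 0.428 0.03 ]
0.05 [0.454 0.413 0.05 ] [0.439 0.414 0.05 ] [0.612 0.419 0.05 ]
```

The device is only about 0.03 m high and at y > 0.41, so it is well clear. Contact is expected at TCP z ≈ 0.0256. Go down most of the way, then slowly.

```bash
python3 -m crank '[{"xyz":[0,0,0.4],"delta_rot":[0,0,0],"claw":1},{"xyz":[0,0,1],"delta_rot":[0,0,0],"claw":1},{"xyz":[0,0,1.7],"delta_rot":[0,0,0],"claw":1},{"xyz":[0,0,2.4],"delta_rot":[0,0,0],"claw":1},{"xyz":[0,0,3.1],"delta_rot":[0,0,0],"claw":1},{"xyz":[0,0,3.7],"delta_rot":[0,0,0],"claw":1},{"xyz":[0,0,4.1],"delta_rot":[0,0,0],"claw":1},{"xyz":[0,0,4.4],"delta_rot":[0,0,0],"claw":1},{"xyz":[0,0,4.6],"delta_rot":[0,0,0],"claw":1},{"xyz":[0,0,4.7],"delta_rot":[0,0,0],"claw":1},{"xyz":[0,0,4.7],"delta_rot":[0,0,0],"claw":1},{"xyz":[0,0,4.7],"delta_rot":[0,0,0],"claw":1}]'
python3 -m crank '[{"xyz":[0,0,0.05],"delta_rot":[0,0,0],"claw":1},{"xyz":[0,0,0.1],"delta_rot":[0,0,0],"claw":1},{"xyz":[0,0,0.14],"delta_rot":[0,0,0],"claw":1},{"xyz":[0,0,0.17],"delta_rot":[0,0,0],"claw":1},{"xyz":[0,0,0.17],"delta_rot":[0,0,0],"claw":1},{"xyz":[0,0,0.17],"delta_rot":[0,0,0],"claw":1}]'
```

```text
time_s: 9.82
tcp_pos: [0.5628, 0.2471, 0.032]
eef_rot: [180.0, 0.0, -159.4]
contact_force: [0.5, 0.0, -2.5]
gripper_width: 0.0292
gripper_force: 25.0
time_s: 10.58
tcp_pos: [0.5627, 0.2469, 0.0265]
eef_rot: [180.0, 0.0, -159.4]
contact_force: [1.0, -0.6, -2.5]
gripper_width: 0.0296
gripper_force: 25.0
```

```bash
python3 -m crank '[{"xyz":[0,0,0.02],"delta_rot":[0,0,0],"claw":1},{"xyz":[0,0,0.04],"delta_rot":[0,0,0],"claw":1},{"xyz":[0,0,0.06],"delta_rot":[0,0,0],"claw":1},{"xyz":[0,0,0.06],"delta_rot":[0,0,0],"claw":1},{"xyz":[0,0,0.06],"delta_rot":[0,0,0],"claw":1}]'
```

```text
time_s: 11.2
tcp_pos: [0.5627, 0.2469, 0.0255]
eef_rot: [-180.0, 0.0, -159.4]
contact_force: [-3.3, -1.8, 6.5]
gripper_width: 0.0294
gripper_force: 25.0
```

Fz went from -2.5 to +6.5 N, so the lid is on the mat. Release and rise.

```bash
python3 -m crank '[{"xyz":[0,0,0],"delta_rot":[0,0,0],"claw":0.6},{"xyz":[0,0,0],"delta_rot":[0,0,0],"claw":0.4},{"xyz":[0,0,0],"delta_rot":[0,0,0],"claw":0.2},{"xyz":[0,0,0],"delta_rot":[0,0,0],"claw":0},{"xyz":[0,0,0],"delta_rot":[0,0,0],"claw":0},{"xyz":[0,0,0],"delta_rot":[0,0,0],"claw":0},{"xyz":[0,0,-0.4],"delta_rot":[0,0,0],"claw":0},{"xyz":[0,0,-1],"delta_rot":[0,0,0],"claw":0},{"xyz":[0,0,-2],"delta_rot":[0,0,0],"claw":0},{"xyz":[0,0,-3],"delta_rot":[0,0,0],"claw":0},{"xyz":[0,0,-4],"delta_rot":[0,0,0],"claw":0},{"xyz":[0,0,-5],"delta_rot":[0,0,0],"claw":0},{"xyz":[0,0,-5.5],"delta_rot":[0,0,0],"claw":0},{"xyz":[0,0,-5.5],"delta_rot":[0,0,0],"claw":0},{"xyz":[0,0,-5.5],"delta_rot":[0,0,0],"claw":0},{"xyz":[0,0,-5.5],"delta_rot":[0,0,0],"claw":0}]'
python3 - <<'E'
from h import *
from plant import r,optics
s=r.get_state();a=optics.capture('scene');w=optics.capture('wrist');cv2.imwrite('pics/l5.png',cv2.resize(np.vstack([a['img'],w['img']]),(400,600)))
for ce,st,m in blobs(w['img'],(15,90,50),(38,255,255),300): print(ce.round(1),st,wonz(w,s,*ce,.05).round(4))
E
```

```text
time_s: 13.2
tcp_pos: [0.5621, 0.2465, 0.1883]
eef_rot: [-180.0, -0.1, -159.4]
contact_force: [0.6, -0.2, 0.1]
gripper_width: 0.0876
gripper_force: 0.0
[259.6 180.1] [246 165  27  30 600] [0.5613 0.2479 0.05  ]
[406.4 207.1] [393 186  28  43 628] [0.5306 0.419  0.05  ]
[ 13.9 231.9] [   0  206   40   47 1068] [ 0.7583 -0.0631  0.05  ]
[117.2 277.1] [110 257  20  41 341] [0.7483 0.12   0.05  ]
[398.8 277. ] [388 256  20  43 442] [0.6186 0.4633 0.05  ]
[363.2 316.7] [ 234  295  239   36 2405] [0.6921 0.4495 0.05  ]
```

View pics/l5.png

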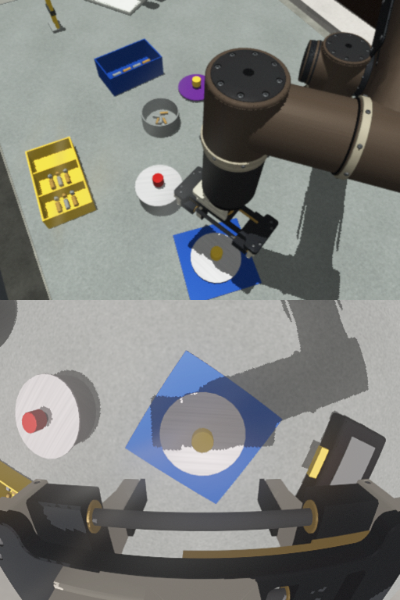

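The lid lies flat and centred on the mat: its knob is at (0.561,0.248) against the mat centre (0.563,0.246). The gripper is clear, and the canister and red lid are unmoved.

```bash
python3 -c "
from plant import job
print(job.close_job())"
```

```text
the job is handed in; nothing more can be done
None
```

The yellow-knobbed lid lies flat, knob up, within about 3 mm of the blue mat's centre and has been let go; its canister and the red-knobbed lid look unmoved in the last pictures, and the job is handed in (no verdict came back).

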